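# Open the spring vice to its mark and hold it there

### The arm

A 7-joint arm with a two-finger parallel gripper is mounted at the origin on the work surface. World frame = base frame: x ahead of the robot, y to its left, z up, the work surface at z = 0. Lengths are in m, angles in degrees, forces in N, time in s.
With the tool pointing down it reaches from about 0.425 to 0.875 m from the base axis. Payload 4.7 kg.
Tool frame: the origin (TCP) lies on the centre line of the jaws, within the pads' length; the fingertips stand 11 mm ahead of it and the grasp point (between the pads) lies 8 mm behind it (finger_overhang is the x of the fingertips in the tool frame, in m); x points along the fingers, z is the direction in which the jaws open and shut, and the axes are right-handed (so a half turn about x gives the same grasp; the last joint's range is limited). The gripper opens to 87 mm and grips with 3 to 60 N. Pads are 19 mm wide; open, the fingers measure 117 mm over their backs; the gripper's body (75 mm by 190 mm) begins 51 mm behind the grasp point.
Start: joints at [75.407, 18.392, -4.016, 83.108, 1.295, 78.541, -3.26], TCP at [0.173, -0.627, 0.234] pointing down, gripper open.
Joint ranges: [-163.93, 163.93], [-17.29, 119.83], [-79.2, 71.16], [3.27, 140.29], [-89.18, 269.18], [5.43, 117.66], [-154.24, 154.24]. Speed limits (degrees/s): [147.25, 147.25, 180, 180, 180, 180, 180].

### API

Orientations are given as [roll, pitch, yaw] about the fixed x, y, z axes, in that order (R = Rz(yaw) Ry(pitch) Rx(roll)).
In Python, from cell import get_obs, read_camera, sign_off, cut_out, finger_overhang gives the robot as it stands.
- The arm moves only by the tool servo_tool, never from a script. Its argument "rows" is one flat list of numbers, 5 for each row, row after row: the shift along the world's x, y, z in mm, then the turn about the world's z in degrees, then the closure, from 0 (fully open) to 1 (shut). A call has 1 to 10 rows; each row is the pose to reach, as a shift and turn from the pose commanded when the call began; what a row does not reach only later rows make up. A row lasts 1/12 s, in which the tool goes at most 41.7 mm and 7.16 degrees, less where a joint would pass 70% of its speed; a pose out of reach is approached as far as the arm can. A call with a gripper value outside its range is refused whole. The fingers move at their own pace and stop on an object; "force" is the grip in N (left out, the last holds). Time passes only in rows, so rows that repeat a pose let the fingers close. It gives the time, the measured TCP pose, the force and the opening at its end, in the units of the state.
- get_obs(): the state, without advancing time (a new reading comes with each control period).
- read_camera(name): name is "scene" or "side" or "wrist"; returns a dict with "frame" (420x560x3 uint8, blue, green, red), "range_z" (420x560 float32, m along the optical axis (not along the pixel's ray), 0 where there is no reading), "intrinsics" (3x3 intrinsics, pixels), "cam_to_world" (4x4, takes a point from camera to world coordinates); the wrist camera has in their place "tool_from_camera" (4x4, takes a point from camera to tool coordinates, whose origin is the TCP and whose axes are the tool frame's). Camera axes: x right, y down, z forward; pixel columns grow to the right and rows downward; lengths in m; the calibration is good to about 2 mm. A picture is of the moment at which its call begins: read the wrist's pose just before it.
- sign_off(): hands the job in, once; it reports no verdict.
Trained networks look in a picture, given as the dict that the camera call returned (one of the last four; its "shot" number tells which), for a name from the list of things; names that differ only in an ending like _2 or _b are one class to them, and where a whole thing is asked for, a point or a joint stands for the part that bears it (a point fixed in the world has none). Each returns a list of dicts, best first, with "score" (0 to 1); they miss things now and then, are a little off and sometimes report something else, mostly with a low value. They report only what shows in the picture. A call takes as long as a camera call.
- cut_out(name, picture): "pixels" (420x560 bool, what is visible of it) and "extent" ([centre column, centre row, width, height] in pixels, round what is visible of it).
The state is a dict: "time_s": time; "qpos": joint angles; "joint_velocities": joint speeds; "effort": joint torques, N m; "tool_pos": TCP position; "tool_rot": TCP orientation; "force": force on the tool from outside, world axes, zero at the start; "wrist_torque": the same for the moment, N m; "grip_width": finger opening in m.
Only numpy, scipy, OpenCV 4.12 (cv2) and the standard library are available. Lean on these libraries where they do the work, as an engineer would, in place of code of your own. Each camera call takes 0.05 s, during which the arm holds its last target.

### The job

A tin is clamped in the spring vice: loosen the brass wing nut on its bridge a quarter turn anticlockwise (seen from above) to its stop, which frees the slide, then pull the slide back by its black knob until the pointed tab on its side lines up with the pointed mark beside it. Finish while still holding the knob, keeping the slide at the mark against its spring so that the tin stands free to be lifted out; let nothing else prop it. Leave the tin standing where it is and do not disturb the other tins or the brush.

Things in the scene. Friction and masses are not known exactly. Their poses are not given: they have to be found in the camera images.
- vice: The fixed spring vice: grey base plate 360 x 140 x 20 mm at a varying place and yaw. Origin: centre of its underside, on the table. x runs along the slide: -x, from tin to knob (roughly towards the robot), is the way the slide is pulled open; z up. A bridge (100 mm along y, 24 mm wide, top 74 mm high) crosses the slide at x = -10 mm. The tin stands at x = +115 mm.
- jaw: The steel slide with V jaw and black knob, one rigid part. Its origin and axes are the vice's when closed; it moves to the vice's -x as it opens, travel 60 mm. With the nut tight, a pin under the bridge blocks it after about 2 mm. A spring always pulls it shut: about 6 N closed, plus 1.2 N per 10 mm opened (11.5 N at 45 mm). Little friction; it springs shut if released.
- knob (a point): Centre of the slide's black knob, the place to grip: an upright cylinder 30 mm in diameter and 30 mm tall (15 mm above and below this point, which is 100 mm above the table) on a 12 mm stem. 105 mm to the vice's -x of the slide's origin. Axes as the vice's.
- pointer (a point): Tip of the small pointed steel tab on the +y (left) side of the slide, 44.5 mm above the table; it moves with the slide. 60 mm to -x and 40 mm to +y of the slide's origin.
- mark (a point): Tip of the fixed pointed mark: a like tab on a steel block (14 mm long) on the vice's base, 44.5 mm above the table, pointing at the slide. It lies 26 to 44 mm to the vice's -x of the closed slide's pointer and 2 mm clear of its tip in y. Axes as the vice's: they line up when at the same position along the vice's x.
- nut (a joint): Angle of the captive wing nut (rad): 0 = tight, wings along the vice's x; grows anticlockwise seen from above. Starts at 0 to 0.1; stop at 1.6, wings then across the slide. The slide is free from about 0.5, but the job is the full quarter turn. Friction 0.08 N m; it stays where left and does not rise when turned.
- nut_grip (a point): Centre of the wings of the brass wing nut, on its vertical axis, the place to grip: the wings are one bar 44 mm long, 9 mm thick and 28 mm tall, from 81 to 109 mm above the table, this point at 99 mm. Its x axis runs along the wings and turns with the nut. 10 mm to -x of the vice's origin.
- can: The steel tin clamped in the vice, loose, 75 mm diameter, 85 mm tall, open on top with a cardboard cross inside. Origin: centre of its underside, 20 mm above the table.
- tin_tall: Loose bystander: steel tin, 73 mm diameter, 108 mm tall, standing on the table. Origin: centre of its underside.
- tin_low: Loose bystander: wide low yellowish tin, 95 mm diameter, 60 mm tall, standing on the table. Origin: centre of its underside.
- brush: Loose bystander: brush 200 mm long lying on the table.

How it is judged (in metres and radians):
On the way, in this order (a step that is already met when the one before it is completed fails the run):
1. the wing nut is loosened (turned past 1.0 rad) (value of joint nut above 1 rad), for 0.2 s.
2. the slide is held at the mark by the gripper (x of pointer in the frame of mark between -0.004 and 0.004 m and contact force between the fingers and jaw above 2 N), for 0.3 s.
At the end, for the whole second after the job is handed in: The pointer is within 4 mm of the mark along the slide and still, held there by the fingers (at least 2 N on the slide), the wing nut stays loosened (past 1.0 rad), the jaw touches neither the tin nor any other loose thing, and the tin stands upright within 15 mm of its place (all of step 2 and value of joint nut above 1 rad and contact force between jaw and can below 0.3 N and linear speed of jaw below 0.01 m/s and distance of can from where it was at the start of the episode below 0.015 m and angle between can's own z axis and vertical below 0.1 rad and not (contact force between jaw and tin_tall above 0.3 N) and not (contact force between jaw and tin_low above 0.3 N) and not (contact force between jaw and brush above 0.3 N)); the arm keeps its last pose, push and grip.
It fails at once if the clamped tin is tipped or knocked out of place (angle between can's own z axis and vertical above 0.25 rad or distance of can from where it was at the start of the episode above 0.025 m).
It fails at once if a bystander is disturbed (moved more than 20 mm) (distance of any of tin_tall, tin_low, brush from where it was at the start of the episode above 0.02 m).
It also fails if it takes over 48 s, if anything falls off the work surface, if the arm or the gripper's body presses on something with over 40 N, if the wrist force passes 120 N, or if a joint passes its speed limit or range.

## Working session

There is one attempt and no reset: what is moved stays moved. The work goes in short steps, Python scripts to look and compute and a tool call to move; the robot and the scene stay as the last step left them, time stands still between calls to the robot, and variables do not carry over. Pictures are saved under pics/ and viewed, and the job is handed in when it is done.

Besides the shell and the picture viewer there is one more tool, called after ">>>" by a JSON object that holds its "op" and its "data", one argument or row to a line. servo_tool: Moves the arm, as the interface text tells. Its arguments: {"type":"object","properties":{"rows":{"type":"array"},"force":{"type":"number"}},"required":["rows"]}

```bash
mkdir -p pics; ls
python3 - <<'E'
from cell import *
import cv2,numpy as np,pickle
o=get_obs();print({k:np.round(v,3) for k,v in o.items()}, finger_overhang)
for n in ["scene","side"]:
    p=read_camera(n);cv2.imwrite(f"pics/{n}0.png",p["frame"]);pickle.dump(p,open(f"{n}0.pkl","wb"))
    print(n,np.round(p["intrinsics"],1).tolist(),np.round(p["cam_to_world"],3).tolist())
    K=p["intrinsics"];T=p["cam_to_world"]
    for t in ["vice","jaw","knob","nut","can","tin_tall","tin_low","brush","pointer"]:
        for r in cut_out(t,p)[:1]:
            m=r["pixels"]&(p["range_z"]>0);v,u=np.nonzero(m);z=p["range_z"][m]
            P=np.c_[(u-K[0,2])/K[0,0]*z,(v-K[1,2])/K[1,1]*z,z]@T[:3,:3].T+T[:3,3]
            print(t,round(r["score"],2),np.round(r["extent"]),len(P),*( [np.round(np.percentile(P,q,axis=0),3) for q in (3,50,97)] if len(P) else []))
E
```

```text
pics
{'time_s': np.float64(0.0), 'qpos': array([75.407, 18.437, -4.014, 83.174,  1.294, 78.541, -3.261]), 'joint_velocities': array([-0.071, -0.035,  0.099,  0.148, -0.044, -0.105, -0.047]), 'effort': array([ 1.0000e-03, -4.9128e+01, -4.0300e-01, -3.1253e+01, -6.4000e-02,
        4.4000e-02,  0.0000e+00]), 'tool_pos': array([ 0.172, -0.626,  0.232]), 'tool_rot': array([-177.318,   89.893,  108.083]), 'force': array([-0.252, -0.27 , -0.878]), 'wrist_torque': array([-0.017, -0.017, -0.015]), 'grip_width': np.float64(0.087)} 0.011
scene [[513.0, 0.0, 282.0], [0.0, 513.0, 206.1], [0.0, 0.0, 1.0]] [[-0.167, 0.738, -0.654, 1.44], [0.986, 0.128, -0.108, 0.182], [0.005, -0.662, -0.749, 0.993], [0.0, 0.0, 0.0, 1.0]]
vice 0.72 [297. 231.  92. 131.] 5844 [0.485 0.02  0.01 ] [0.656 0.107 0.029] [0.823 0.168 0.104]
jaw 0.75 [305. 211.  34.  94.] 1007 [0.527 0.076 0.037] [0.588 0.111 0.047] [0.743 0.13  0.115]
knob 0.62 [306. 213.  30.  91.] 948 [0.53  0.077 0.039] [0.588 0.11  0.047] [0.742 0.13  0.115]
nut 0.71 [300. 205.   5.  34.] 138 [0.618 0.088 0.062] [0.644 0.097 0.1  ] [0.666 0.104 0.111]
[... 691 characters left out ...]
03]
jaw 0.63 [263. 250. 151. 103.] 6895 [0.468 0.048 0.003] [0.611 0.121 0.029] [0.81  0.177 0.102]
knob 0.7 [264. 238.  90.  61.] 1999 [0.521 0.05  0.024] [0.612 0.108 0.045] [0.733 0.129 0.113]
nut 0.46 [262. 223.  22.  16.] 197 [0.613 0.091 0.061] [0.631 0.1   0.094] [0.662 0.105 0.109]
can 0.78 [225. 209.  37.  43.] 998 [0.721 0.043 0.023] [0.757 0.088 0.085] [0.794 0.118 0.104]
tin_low 0.82 [326. 195.  38.  36.] 1257 [ 0.56  -0.184  0.004] [ 0.599 -0.125  0.044] [ 0.649 -0.093  0.058]
brush 0.86 [318. 228.  68.  48.] 819 [ 0.477 -0.061  0.005] [ 0.584 -0.025  0.016] [ 0.663 -0.006  0.02 ]
pointer 0.86 [264. 237.  82.  64.] 1835 [0.52  0.057 0.027] [0.609 0.108 0.045] [0.733 0.128 0.113]
```

Run:
```python
import pickle,cv2
a=pickle.load(open("scene0.pkl","rb"))["frame"][150:310,220:400];b=pickle.load(open("side0.pkl","rb"))["frame"][170:330,170:350]
cv2.imwrite("pics/c0.png",cv2.resize(cv2.hconcat([a,b]),None,fx=2.2,fy=2.2,interpolation=cv2.INTER_CUBIC))
```

```text
(no output)
```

View pics/c0.png

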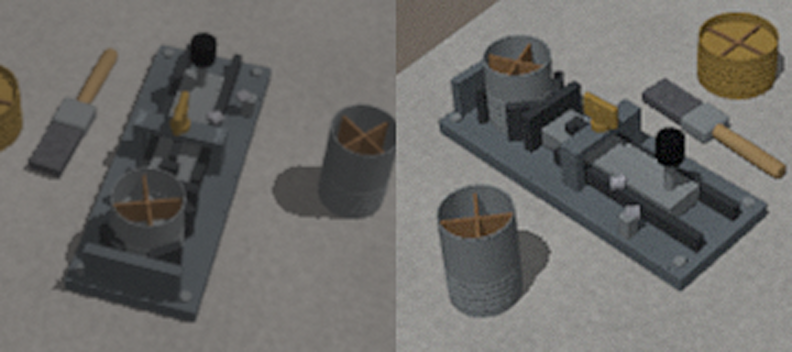

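View pics/scene0.png

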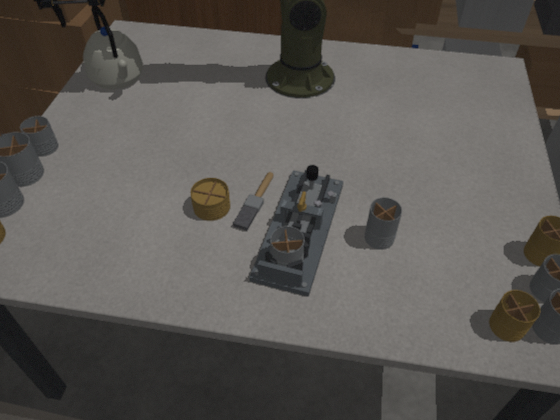

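```bash
cat > h.py <<'E'
import numpy as np,cv2
def cloud(p,T=None):
    K=p["intrinsics"];T=p["cam_to_world"] if T is None else T
    z=p["range_z"];v,u=np.mgrid[:z.shape[0],:z.shape[1]]
    P=np.stack([(u-K[0,2])/K[0,0]*z,(v-K[1,2])/K[1,1]*z,z],-1)@T[:3,:3].T+T[:3,3]
    P[z<=0]=np.nan
    return P
E
python3 - <<'E'
import pickle
from h import *
for n in ["scene","side"]:
    p=pickle.load(open(n+"0.pkl","rb"));P=cloud(p)
    x,y,z=P[...,0],P[...,1],P[...,2]
    reg=(x>.4)&(x<.88)&(y>0.0)&(y<.22)
    b=reg&(z>.014)&(z<.026)
    r=cv2.minAreaRect(P[b][:,:2].astype(np.float32)*1000);print(n,"base",r)
    hs=P[b][:,:2]; 
    w=p["frame"].astype(int)
    k=reg&(z>.085)&(z<.12)&(x<.58);k&=(w.max(-1)<60)
    print("knob",k.sum(),P[k].min(0).round(3),P[k].max(0).round(3),np.median(P[k],0).round(3))
    g=reg&(z>.078)&(z<.115)&(w[...,2]-w[...,0]>40)&(x<.70)
    print("nut",g.sum(),P[g].min(0).round(3),P[g].max(0).round(3),np.median(P[g],0).round(3),cv2.minAreaRect(P[g][:,:2].astype(np.float32)*1000))
    c=reg&(z>.099)&(z<.112)&(x>.70);q=P[c]
    A=np.c_[2*q[:,:2],np.ones(len(q))];s=np.linalg.lstsq(A,(q[:,:2]**2).sum(1),rcond=None)[0];print("can",s[:2],np.sqrt(s[2]+s[0]**2+s[1]**2))
E
```

```text
scene base ((643.7950439453125, 95.53809356689453), (141.1865234375, 366.1670227050781), 82.85913848876953)
knob 156 [0.526 0.095 0.086] [0.558 0.122 0.119] [0.549 0.108 0.112]
nut 72 [0.613 0.091 0.08 ] [0.657 0.105 0.112] [0.639 0.098 0.107] ((635.24072265625, 98.2332992553711), (13.188627243041992, 43.93839645385742), 89.41974639892578)
can [0.75855557 0.081572  ] 0.03640401149053463
side base ((643.3285522460938, 95.10338592529297), (144.4300537109375, 362.15118408203125), 83.18048095703125)
knob 203 [0.524 0.095 0.085] [0.553 0.125 0.118] [0.536 0.115 0.109]
nut 178 [0.609 0.09  0.078] [0.654 0.107 0.111] [0.631 0.1   0.097] ((631.5043334960938, 99.47724914550781), (15.877020835876465, 44.30448913574219), 84.57083129882812)
can [0.7574017  0.08042653] 0.03636005158312031
```

Run:
```python
from cell import *
import numpy as np
from scipy.spatial.transform import Rotation as R
o=get_obs();M=R.from_euler("xyz",o["tool_rot"],degrees=True).as_matrix();print(M.round(3),np.degrees(np.arctan2(M[1,2],M[0,2])))
p=read_camera("wrist");print(p["tool_from_camera"].round(3),p["intrinsics"])
```

```text
[[-0.     0.964  0.266]
 [-0.     0.266 -0.964]
 [-1.    -0.     0.   ]] -74.59867644998538
[[ 0.001 -0.257  0.967 -0.151]
 [ 0.001 -0.967 -0.257  0.07 ]
 [ 1.     0.002 -0.     0.001]
 [ 0.     0.     0.     1.   ]] [[304.70668272   0.         279.1571413 ]
 [  0.         304.70668272 211.68426011]
 [  0.           0.           1.        ]]
```

>>> {"op": "servo_tool", "data": {
  "rows": [23, 35, 5, -2, 0, 46, 70, 10, -4, 0, 69, 105, 15, -6, 0, 92, 140, 20, -8, 0, 115, 175, 25, -10, 0, 138, 210, 25, -12, 0, 161, 245, 25, -14, 0, 184, 280, 25, -16, 0, 207, 315, 25, -18, 0, 230, 350, 25, -20, 0]
}}

```text
time_s: 1.88
tool_pos: [0.4014, -0.2778, 0.259]
tool_rot: [33.0, 89.9, -61.7]
force: [0.4, 0.1, 0.6]
grip_width: 0.087
```

>>> {"op": "servo_tool", "data": {
  "rows": [22, 35, 0, -1, 0, 44, 70, 0, -2, 0, 66, 105, 0, -2, 0, 88, 140, 0, -2, 0, 110, 175, 0, -2, 0, 132, 210, 0, -2, 0, 154, 245, 0, -2, 0, 176, 280, 0, -2, 0, 198, 315, 0, -2, 0, 220, 350, 0, -2, 0]
}}

```text
time_s: 2.72
tool_pos: [0.6215, 0.0717, 0.2588]
tool_rot: [60.8, 90.0, -35.8]
force: [-0.3, -0.7, -0.6]
grip_width: 0.0872
```

>>> {"op": "servo_tool", "data": {
  "rows": [6, 12, 0, 0, 0, 11, 23, 0, 0, 0, 11, 23, 0, 0, 0, 11, 23, 0, 0, 0, 11, 23, 0, 0, 0]
}}

```text
time_s: 3.13
tool_pos: [0.6315, 0.0908, 0.2587]
tool_rot: [3.3, 89.9, -93.5]
force: [0.7, -1.3, -0.5]
grip_width: 0.087
```

```bash
cat >> h.py <<'E'
from scipy.spatial.transform import Rotation as R
def toolT(o):
    T=np.eye(4);T[:3,:3]=R.from_euler("xyz",o["tool_rot"],degrees=True).as_matrix();T[:3,3]=o["tool_pos"];return T
E
python3 - <<'E'
from cell import *
from h import *
import pickle
o=get_obs();p=read_camera("wrist");p["cam_to_world"]=toolT(o)@p["tool_from_camera"]
M=toolT(o);print(o["tool_pos"],np.degrees(np.arctan2(M[1,2],M[0,2])))
pickle.dump(p,open("w1.pkl","wb"));cv2.imwrite("pics/w1.png",p["frame"])
P=cloud(p);x,y,z=[P[...,i] for i in range(3)]
w=p["frame"].astype(int)
c=(z>.099)&(z<.112)&(x>.70)&(x<.82)&(y>.02)&(y<.14);q=P[c]
A=np.c_[2*q[:,:2],np.ones(len(q))];s=np.linalg.lstsq(A,(q[:,:2]**2).sum(1),rcond=None)[0];print("can",len(q),s[:2],np.sqrt(s[2]+s[0]**2+s[1]**2))
g=(z>.104)&(z<.115)&(w[...,2]-w[...,0]>40)&(x<.70)&(x>.58)&(y>.05)&(y<.15)
print("nut",g.sum(),P[g].mean(0),cv2.minAreaRect(P[g][:,:2].astype(np.float32)*1000))
k=(z>.11)&(z<.12)&(x<.58)&(x>.5)&(y>.05)&(y<.15)
print("knob",k.sum(),P[k].mean(0),cv2.minEnclosingCircle(P[k][:,:2].astype(np.float32)*1000))
E
```

```text
[0.63145984 0.09080379 0.25867625] -96.76036462506086
can 667 [0.75912998 0.07839328] 0.03632571469601292
nut 357 [0.63647909 0.09351814 0.10816145] ((635.6705932617188, 93.52351379394531), (8.976505279541016, 42.52692794799805), 85.41464233398438)
knob 52 [0.53035655 0.10637688 0.1145523 ] ((531.8223876953125, 106.36351013183594), 9.17791748046875)
```

View pics/w1.png

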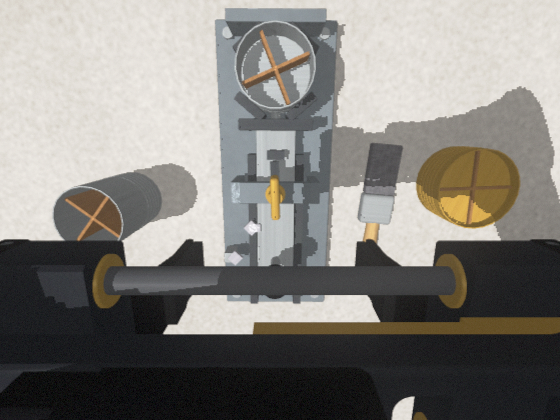

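Run:
```python
import pickle
from h import *
p=pickle.load(open("w1.pkl","rb"));P=cloud(p)
z=P[...,2]
f=p["frame"][215:275,215:295];cv2.imwrite("pics/w1c.png",cv2.resize(f,None,fx=9,fy=9,interpolation=cv2.INTER_NEAREST))
x,y=P[...,0],P[...,1]
b=(z>.014)&(z<.026)&(x>.4)&(x<.88)&(y>0)&(y<.2)
print(cv2.minAreaRect(P[b][:,:2].astype(np.float32)*1000))
```

```text
((645.0159301757812, 92.3216781616211), (140.16116333007812, 360.5145263671875), 83.02205657958984)
```

View pics/w1c.png

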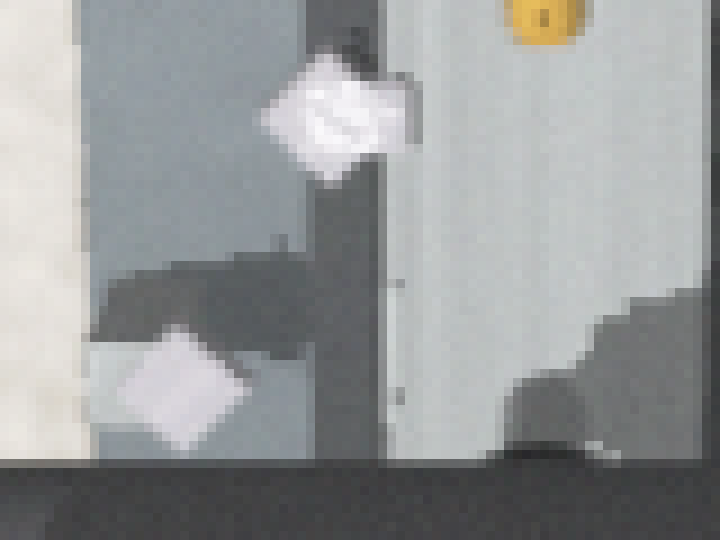

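Run:
```python
import pickle
from h import *
p=pickle.load(open("w1.pkl","rb"));K=p["intrinsics"];T=p["cam_to_world"]
def ray(u,v,z):
    d=T[:3,:3]@[(u-K[0,2])/K[0,0],(v-K[1,2])/K[1,1],1];return T[:3,3]+d*(z-T[2,3])/d[2]
a=ray(243.6,227.6,.0445);b=ray(242.8,257.9,.0445);print(a,b)
yw=np.radians(-7);X=np.array([np.cos(yw),np.sin(yw)]);Y=np.array([-X[1],X[0]])
c=np.array([.645,.0923])
for q in(a,b):print((q[:2]-c)@X,(q[:2]-c)@Y)
```

```text
[0.58983648 0.13939791 0.0445    ] [0.54931926 0.14642106 0.0445    ]
-0.06049213055248061 0.04002410267834136
-0.10156324965396499 0.042057105228649264
```

>>> {"op": "servo_tool", "data": {
  "rows": [4, 4, -30, 2, 0.5, 4, 4, -60, 2, 0.5, 4, 4, -90, 2, 0.5, 4, 4, -115, 2, 0.5, 4, 4, -135, 2, 0.5, 4, 4, -150, 2, 0.5, 4, 4, -160, 2, 0.5, 4, 4, -166, 2, 0.5, 4, 4, -166, 2, 0.5]
}}

```text
time_s: 3.93
tool_pos: [0.6351, 0.0959, 0.0918]
tool_rot: [-55.9, 89.9, -150.6]
force: [-0.2, -0.3, 0.1]
grip_width: 0.0446
```

Run:
```python
from cell import *
from h import *
o=get_obs();M=toolT(o);print(o["tool_pos"],o["grip_width"],o["force"],np.degrees(np.arctan2(M[1,2],M[0,2])),o["qpos"].round(1))
p=read_camera("wrist");cv2.imwrite("pics/w2.png",p["frame"])
```

```text
[0.63508974 0.09590874 0.09177309] 0.044621039854287975 [-0.17084844 -0.33565264  0.10466808] -94.68429359727553 [  18.6   28.3  -38.3   92.3   18.7   66.1 -118.8]
```

View pics/w2.png

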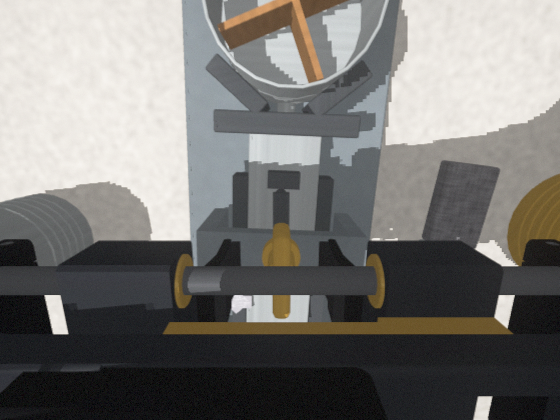

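The nut (col 281) sits midway between the fingers (cols 225/335). I'll close on it.

>>> {"op": "servo_tool", "data": {
  "rows": [0, 0, 0, 0, 1, 0, 0, 0, 0, 1, 0, 0, 0, 0, 1, 0, 0, 0, 0, 1, 0, 0, 0, 0, 1, 0, 0, 0, 0, 1],
  "force": 25
}}

```text
time_s: 4.48
tool_pos: [0.6357, 0.0962, 0.0929]
tool_rot: [6.3, 89.9, -88.3]
force: [-1.6, -7.1, 3.1]
grip_width: 0.0114
```

>>> {"op": "servo_tool", "data": {
  "rows": [0, 0, 0, 5, 1, 0, 0, 0, 10, 1, 0, 0, 0, 15, 1, 0, 0, 0, 20, 1, 0, 0, 0, 25, 1, 0, 0, 0, 30, 1, 0, 0, 0, 30, 1]
}}

```text
time_s: 5.07
tool_pos: [0.6355, 0.0953, 0.0928]
tool_rot: [-45.5, 89.8, -110.1]
force: [-1.4, -4.5, 4.8]
grip_width: 0.0091
```

>>> {"op": "servo_tool", "data": {
  "rows": [0, 0, 0, 6, 1, 0, 0, 0, 12, 1, 0, 0, 0, 18, 1, 0, 0, 0, 24, 1, 0, 0, 0, 30, 1, 0, 0, 0, 36, 1, 0, 0, 0, 42, 1, 0, 0, 0, 47, 1, 0, 0, 0, 52, 1, 0, 0, 0, 52, 1]
}}

```text
time_s: 5.9
tool_pos: [0.635, 0.0958, 0.0928]
tool_rot: [-117.7, 89.8, -130.3]
force: [-3.7, -4.5, 5.0]
grip_width: 0.0086
```

```bash
cat > s.py <<'E'
from cell import *
from h import *
o=get_obs();M=toolT(o);print(o["time_s"],o["tool_pos"],o["grip_width"],o["force"],o["wrist_torque"],np.degrees(np.arctan2(M[1,2],M[0,2])),o["qpos"].round(1))
E
python3 s.py
```

```text
5.9 [0.63497652 0.09577305 0.0928345 ] 0.008612766565938205 [-3.69990605 -4.54766168  5.01865598] [-0.90409413  0.76664895  0.07904283] -12.59903697898466 [ 29.1  34.  -54.1  91.9  29.   69.4 -43.5]
```

>>> {"op": "servo_tool", "data": {
  "rows": [0, 0, 0, 3, 1, 0, 0, 0, 6, 1, 0, 0, 0, 8, 1, 0, 0, 0, 8, 1]
}}

```text
time_s: 6.23
tool_pos: [0.6349, 0.0958, 0.0928]
tool_rot: [-126.8, 89.8, -131.6]
force: [-4.4, -3.8, 5.6]
grip_width: 0.0088
```

```bash
python3 s.py
```

```text
6.2333 [0.63489074 0.09580085 0.09284847] 0.008778641187925412 [-4.39198702 -3.77914957  5.61419479] [-0.85171388  0.75977378 -0.19324319] -4.75374538899351 [ 30.   34.7 -55.6  91.9  30.1  69.8 -36.4]
```

>>> {"op": "servo_tool", "data": {
  "rows": [0, 0, 0, 0, 0.6, 0, 0, 0, 0, 0.6, 0, 0, 0, 0, 0.6, 0, 0, 15, 0, 0.6, 0, 0, 35, 0, 0.6, 0, 0, 60, 0, 0.5, -10, 1, 60, -1, 0.4, -30, 4, 60, -2, 0.3, -60, 7, 60, -2, 0.3, -95, 11, 60, -2, 0.3]
}}

```text
time_s: 7.07
tool_pos: [0.5409, 0.109, 0.1536]
tool_rot: [54.2, 89.9, 47.5]
force: [0.1, 0.6, 0.8]
grip_width: 0.058
```

>>> {"op": "servo_tool", "data": {
  "rows": [0, 0, 0, 0, 0.3, 0, 0, 0, 0, 0.3]
}}

```text
time_s: 7.23
tool_pos: [0.5394, 0.1089, 0.1535]
tool_rot: [-56.9, 89.8, -63.4]
force: [-0.6, -0.1, 0.7]
grip_width: 0.0598
```

```bash
python3 s.py
python3 - <<'E'
from cell import *
from h import *
o=get_obs();p=read_camera("wrist");cv2.imwrite("pics/w3.png",p["frame"])
s=read_camera("scene");cv2.imwrite("pics/s3.png",cv2.resize(s["frame"][140:310,220:420],None,fx=3,fy=3))
E
```

```text
7.2333 [0.53940191 0.10885413 0.15345472] 0.059804620634505555 [-0.62798771 -0.09691955  0.67805737] [ 0.01534542 -0.15611371  0.0034272 ] -6.500447855959812 [ 40.   20.1 -63.8 101.7  19.4  70.2 -35.7]
```

View pics/w3.png

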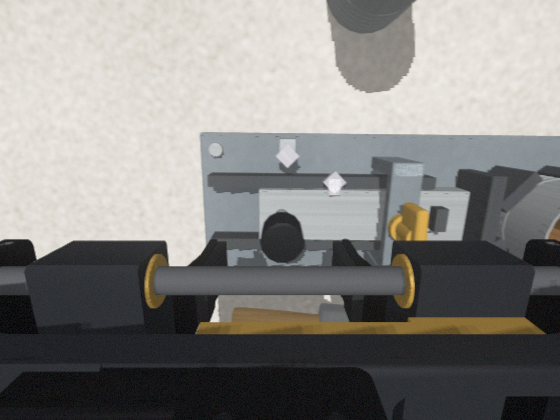

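View pics/s3.png

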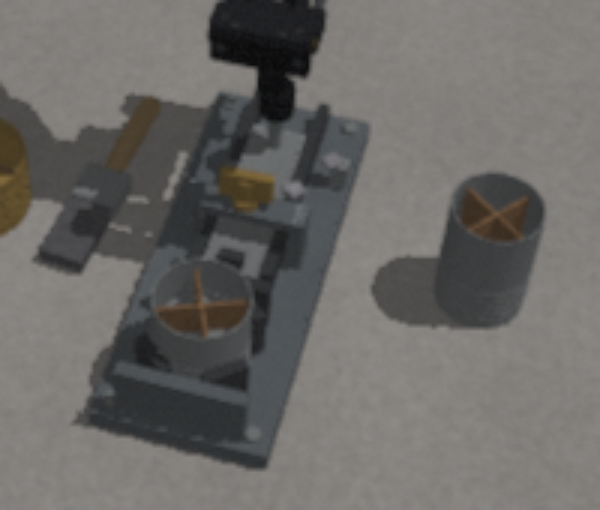

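The nut's wings are now across the slide. The knob (col 282) lies midway between the fingers, and the pointer tab (335,183) and mark tab (288,157) both show. I'll descend and grip.

>>> {"op": "servo_tool", "data": {
  "rows": [0, -1, -15, 0, 0.3, 0, -2, -30, 0, 0.3, 0, -2, -45, 0, 0.3, 0, -2, -55, 0, 0.3, 0, -2, -61, 0, 0.3, 0, -2, -61, 0, 0.3, 0, -2, -61, 0, 1, 0, -2, -61, 0, 1, 0, -2, -61, 0, 1, 0, -2, -61, 0, 1],
  "force": 40
}}

```text
time_s: 8.17
tool_pos: [0.5411, 0.1064, 0.0923]
tool_rot: [3.2, 89.9, -3.4]
force: [-0.1, -0.2, -0.4]
grip_width: 0.0419
```

>>> {"op": "servo_tool", "data": {
  "rows": [0, 0, 0, 0, 1, 0, 0, 0, 0, 1, 0, 0, 0, 0, 1, 0, 0, 0, 0, 1]
}}

```text
time_s: 8.5
tool_pos: [0.5405, 0.1063, 0.0919]
tool_rot: [-104.0, 90.0, -110.6]
force: [-1.8, -0.6, 4.2]
grip_width: 0.0291
```

```bash
python3 s.py
python3 - <<'E'
from cell import *
from h import *
o=get_obs();p=read_camera("wrist");cv2.imwrite("pics/w4.png",p["frame"])
E
```

```text
8.5 [0.540483   0.1063103  0.09189297] 0.029135282292391405 [-1.83655444 -0.63704849  4.18775689] [-0.05812655  0.3472083  -0.03710455] -6.599468349817719 [ 37.1  24.4 -60.8 105.2  23.6  64.4 -38.6]
```

View pics/w4.png

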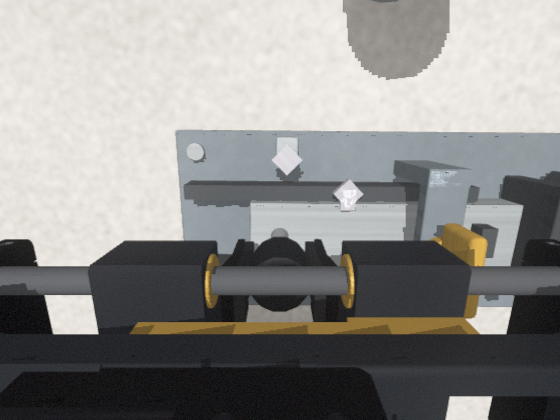

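Knob is gripped (29 mm). I'll pull about 36 mm and then measure.

>>> {"op": "servo_tool", "data": {
  "rows": [-5, 0.6, 0, 0, 1, -10, 1.2, 0, 0, 1, -15, 1.8, 0, 0, 1, -20, 2.4, 0, 0, 1, -25, 3.0, 0, 0, 1, -30, 3.7, 0, 0, 1, -34, 4.2, 0, 0, 1, -36, 4.4, 0, 0, 1, -36, 4.4, 0, 0, 1, -36, 4.4, 0, 0, 1]
}}

```text
time_s: 9.38
tool_pos: [0.5079, 0.1104, 0.092]
tool_rot: [17.4, 89.6, 10.8]
force: [9.5, 1.6, -6.1]
grip_width: 0.0291
```

```bash
python3 s.py
python3 - <<'E'
from cell import *
from h import *
import pickle
o=get_obs();p=read_camera("wrist");p["cam_to_world"]=toolT(o)@p["tool_from_camera"];pickle.dump(p,open("w5.pkl","wb"))
cv2.imwrite("pics/w5.png",p["frame"])
cv2.imwrite("pics/w5c.png",cv2.resize(p["frame"][135:215,240:340],None,fx=7,fy=7,interpolation=cv2.INTER_NEAREST))
E
```

```text
9.3833 [0.50785525 0.11036691 0.09196846] 0.02911576540001593 [ 9.54701332  1.55070674 -6.14068079] [ 0.04649183 -1.76858658  0.03971829] -6.64289949933049 [ 40.6  20.  -63.6 109.7  20.4  62.2 -37.8]
```

View pics/w5c.png

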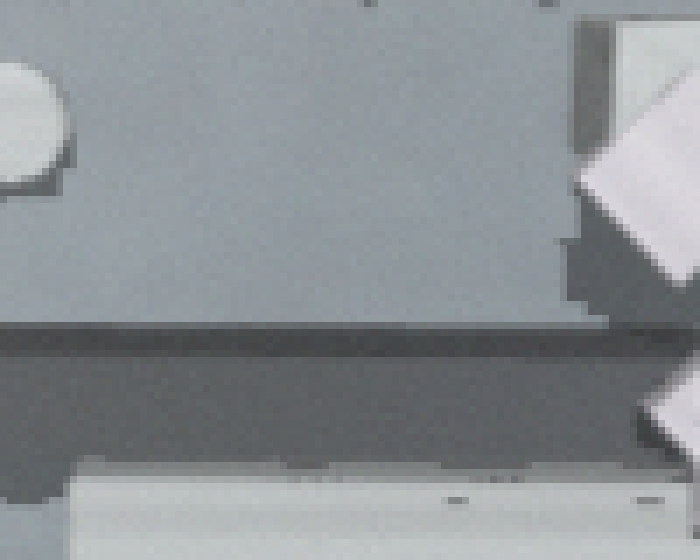

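View pics/w5.png

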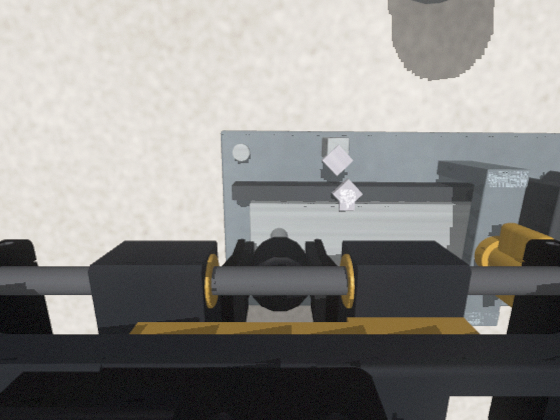

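```bash
cat > m.py <<'E'
import pickle,sys
from h import *
p=pickle.load(open(sys.argv[1],"rb"));K=p["intrinsics"];T=p["cam_to_world"]
def ray(u,v,z):
    d=T[:3,:3]@[(u-K[0,2])/K[0,0],(v-K[1,2])/K[1,1],1];return T[:3,3]+d*(z-T[2,3])/d[2]
u1,v1,u2,v2=map(float,sys.argv[2:6])
a=ray(u1,v1,.0445);b=ray(u2,v2,.0445);yw=np.radians(-7);X=np.array([np.cos(yw),np.sin(yw)])
print("mark",a,"pointer",b,"d along x,y",(b-a)[:2]@X,(b-a)[:2]@[-X[1],X[0]])
E
python3 - <<'E'
import cv2,pickle
p=pickle.load(open("w5.pkl","rb"));cv2.imwrite("pics/w5d.png",cv2.resize(p["frame"][130:215,310:380],None,fx=7,fy=7,interpolation=cv2.INTER_NEAREST))
E
```

```text
(no output)
```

View pics/w5d.png

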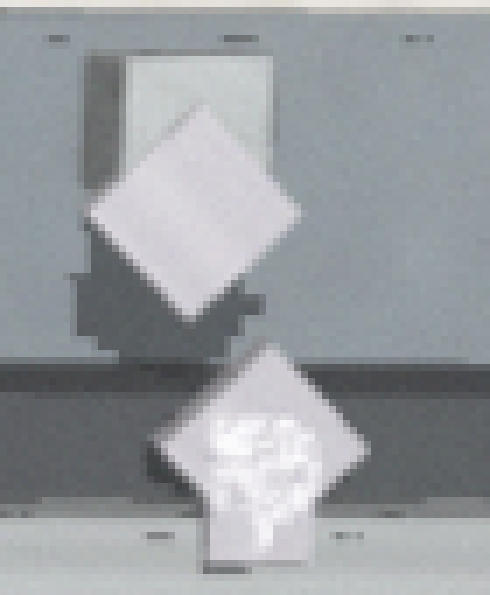

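```bash
python3 m.py w5.pkl 336.8 175.5 347.9 178.5
```

```text
mark [0.55114457 0.14659638 0.0445    ] pointer [0.55825542 0.14378537 0.0445    ] d along x,y 0.0074004187831849064 -0.0019234584886738129
```

>>> {"op": "servo_tool", "data": {
  "rows": [-3, 0.4, 0, 0, 1, -6, 0.7, 0, 0, 1, -8, 1, 0, 0, 1, -8, 1, 0, 0, 1, -8, 1, 0, 0, 1, -8, 1, 0, 0, 1]
}}

```text
time_s: 9.93
tool_pos: [0.5002, 0.1113, 0.092]
tool_rot: [17.9, 89.5, 11.2]
force: [10.7, -0.5, -8.7]
grip_width: 0.029
```

```bash
python3 s.py
python3 - <<'E'
from cell import *
from h import *
import pickle
o=get_obs();p=read_camera("wrist");p["cam_to_world"]=toolT(o)@p["tool_from_camera"];pickle.dump(p,open("w6.pkl","wb"))
cv2.imwrite("pics/w6.png",cv2.resize(p["frame"][130:215,310:380],None,fx=7,fy=7,interpolation=cv2.INTER_NEAREST))
s=read_camera("side");cv2.imwrite("pics/s6.png",cv2.resize(s["frame"][150:330,150:360],None,fx=3,fy=3))
E
```

```text
9.9333 [0.50022914 0.11129993 0.09197506] 0.029041513722200773 [10.69436423 -0.46457734 -8.68403852] [ 0.06458285 -1.86758194  0.03378053] -6.651281741742311 [ 41.4  19.  -64.2 110.7  19.5  61.8 -37.6]
```

View pics/w6.png

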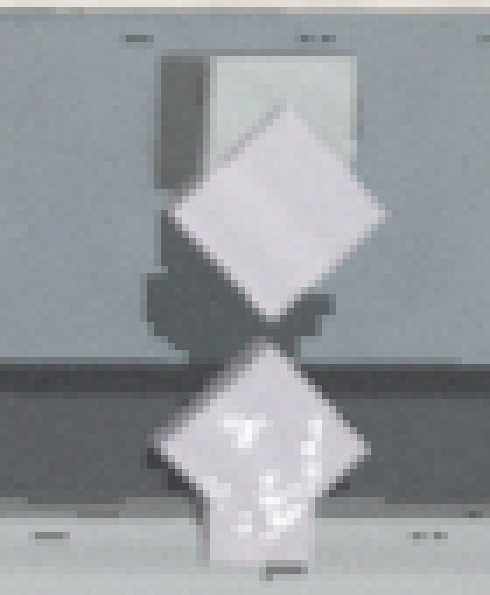

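View pics/s6.png

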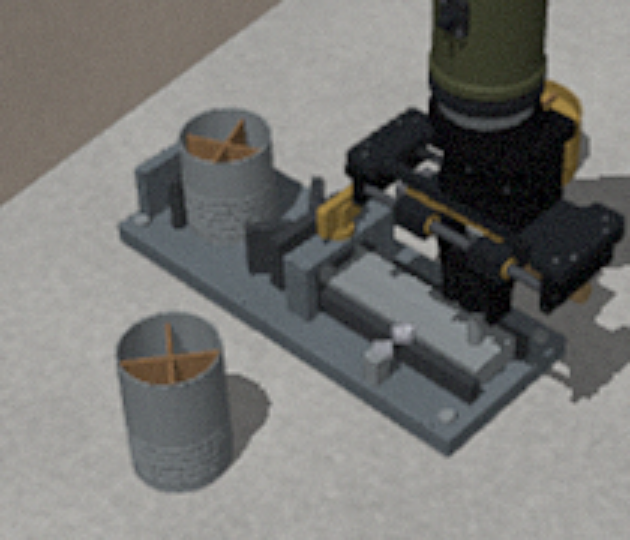

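The tips line up at columns 271 (mark) and 268 (pointer) in the 7x crop, so they differ by under 0.5 mm. The jaw is clear of the upright tin. I'll let it settle and recheck.

>>> {"op": "servo_tool", "data": {
  "rows": [0, 0, 0, 0, 1, 0, 0, 0, 0, 1, 0, 0, 0, 0, 1, 0, 0, 0, 0, 1, 0, 0, 0, 0, 1, 0, 0, 0, 0, 1, 0, 0, 0, 0, 1, 0, 0, 0, 0, 1]
}}

```text
time_s: 10.7
tool_pos: [0.5002, 0.1113, 0.092]
tool_rot: [18.0, 89.5, 11.4]
force: [10.4, -0.1, -7.5]
grip_width: 0.0288
```

```bash
python3 s.py
python3 - <<'E'
from cell import *
from h import *
p=read_camera("wrist")
cv2.imwrite("pics/w7.png",cv2.resize(p["frame"][130:215,310:380],None,fx=7,fy=7,interpolation=cv2.INTER_NEAREST))
for n in ["scene","side"]:
    s=read_camera(n);P=cloud(s);x,y,z=[P[...,i] for i in range(3)]
    c=(z>.099)&(z<.112)&(x>.70)&(x<.82)&(y>0.02)&(y<.15);q=P[c]
    A=np.c_[2*q[:,:2],np.ones(len(q))];v=np.linalg.lstsq(A,(q[:,:2]**2).sum(1),rcond=None)[0];print(n,"can",v[:2],q[:,2].max())
E
```

```text
10.7 [0.50021636 0.11126571 0.09195053] 0.028795725470485284 [10.37219084 -0.14080566 -7.45431786] [ 0.09021949 -1.96522936  0.02211272] -6.654696941689179 [ 41.4  19.  -64.2 110.7  19.5  61.8 -37.6]
scene can [0.75873798 0.08145242] 0.10952299301435708
side can [0.75720767 0.08047206] 0.10850421344773509
```

View pics/w7.png

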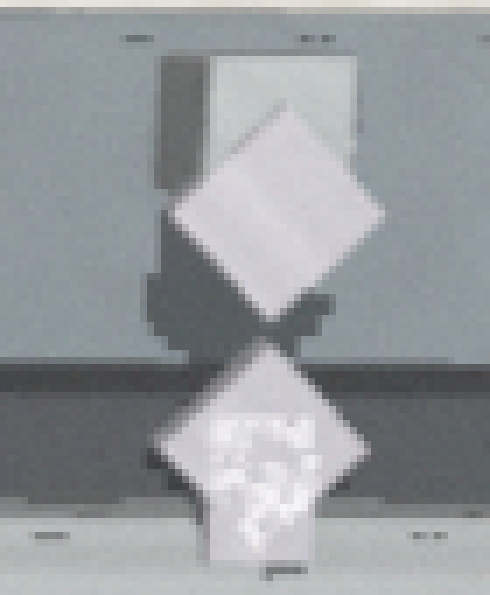

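Still steady: the tips remain aligned (cols 271 and 268) and the tin hasn't moved. Handing in.

```bash
python3 -c "
from cell import *
print(sign_off())"
```

```text
the job is handed in; nothing more can be done
None
```

I turned the wing nut to its stop, pulled the slide back about 41 mm to the mark, and handed in at about 11 s still gripping the knob. `sign_off()` gave no verdict, so the result rests on my last checks:

- **Wing nut:** The wrist torque reversed sign at the end of the turn, which I took as the stop. The wings were seen lying across the slide afterwards.
- **Alignment:** The pointer and mark tips were within about 0.5 mm of each other in the wrist camera. Two pictures about 0.8 s apart showed the same.
- **Hold:** The grip is set to 40 N on the knob, with about 10 N of spring pull felt at the wrist. The arm was still.
- **Tin:** It moved less than 0.3 mm by the scene and side cameras. It was upright, and the jaw was visibly clear of it.
- **Other tins and brush:** I planned all moves to pass clear of them. I did not measure their positions again at the end.

Nothing failed. The wrist camera and the fixed cameras disagreed by about 3 mm on where the vice is. I used averages for the grips and a wrist-camera measurement between the two tips for the alignment.

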